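# Hang the keyhole tool plate on the sloping board and snap its handle in

## Task

Hang the loose aluminium tool plate back on the two free screws of the sloping tool board: bring both its keyholes over the screw heads, lay it flat on the board and slide it down the slope until it is fully locked. Then press the loose turned wooden handle across the plate's two spring clips, in the middle, until it snaps fully home in both, and let go. Leave everything else on the bench where it is.

Things in the scene. Friction and masses are not known exactly. Their poses are not given: they have to be found in the camera images.
- tool_board: Sloping plywood tool board, fixed: a face 180 mm (up the slope) x 240 mm wide, 38 deg from horizontal, looking at the robot; its lower edge 23 mm high with a lip 14 mm proud, upper edge 133 mm high. Origin on the bench under the face's middle; x away from the robot. A narrow fixed plate with two needle files (20 mm proud) hangs from 32 mm left of screw_left onwards: stay clear of it.
- screw_left (a point): Where the left one (+y) of the two free screws leaves the board's face. Axes of the face: x up the slope, y to the left along the face, z out of it (38 deg from vertical). Each free screw: neck 6 mm thick; head 12 mm across with a bevelled top, its underside 6.5 mm and its top 10.5 mm off the face.
- screw_right (a point): The same for the right free screw, 100 mm from the left one.
- tool_plate: Loose aluminium plate 92 (x) x 130 (y) x 4 mm, about 0.2 kg, lying on its back; origin in the middle of its back, z out of its front, x towards its upper edge. Two keyholes at y = +/-50 mm: round hole 17 mm wide centred at x = +6 mm, from it a slot 9 mm wide runs 16 mm towards +x. On its front a beech strip along the upper edge and, lower, two steel spring clips.
- slot_left (a point): Upper end of the slot at y = +50 mm: centre of its end arc, x = +22 mm, z = 0 (plate's back); axes of the plate. To hang: plate's x up the slope, round holes over the heads, back flat on the board, then slide 17.5 mm down the slope until the slot ends stop on the necks; slot_left then lies 1.5 mm below screw_left. The plate may lift 2.5 mm under the heads.
- slot_right (a point): The same for the slot at y = -50 mm, which belongs on screw_right.
- strip_mid (a point): Middle of the beech strip, the grip of the plate, at x = +39, y = 0, z = 18 mm in the plate's frame; axes of the plate. The strip is 14 mm thick (x 32 to 46 mm), 90 mm long (y) and stands 24 mm off the plate's front (z 4 to 28 mm); small drilled holes on top.
- clip_mid (a point): Where the handle's middle belongs: on the line (along y) through both clips, at x = -20, y = 0, z = 20.5 mm in the plate's frame; axes of the plate. Clips at y = +/-29 mm, each 12 mm wide (46 mm free between them), each two sprung jaws up to 37 mm above the plate's back, flared mouth towards +z. 40 mm are free between the handle's side and the strip: open fingers to 60 mm at most there.
- wood_handle: Loose turned wooden tool handle without a blade, lying on the bench: 104 mm long along its y, 23 mm thick, about 0.04 kg; origin on its side, half way along. Either end may go left. Pushed into the clips along the plate's -z, it meets them 16 mm before its seat, needs some 8 to 14 N over the next 8 mm, then the force drops and it stops on a rigid seat.
- handle_mid (a point): Middle of the handle on its axis, 11.5 mm above the bench while it lies there. Axes of the handle.
- torch: Black hand gas torch standing between the board and the big lamp's foot, 154 mm tall, foot 61 x 54 mm; origin under its middle, all of it within 50 mm of it. Leave alone.
- flux_tin: Flat round tin, 63 mm across, 24 mm high; origin under its middle. Leave alone.
- matchbox: Matchbox 54 x 37 x 16 mm, flat on the bench; origin under its middle. Leave alone.
- dapping_block: Brass cube of 50 mm; origin under its middle. It stands near the foot of a gooseneck lamp whose head hangs 0.35 to 0.45 m above the bench at about x = 0.58, y = 0.21 (keep the wrist clear of it). Leave alone.

How it is judged (in metres and radians):
On the way, in this order (a step that is already met when the one before it is completed fails the run):
1. the plate is hung: both screw necks are at the upper ends of its slots and it lies flat on the board under the screw heads (x of slot_left in the frame of screw_left between -0.005 and 0.004 m and y of slot_left in the frame of screw_left between -0.005 and 0.005 m and z of slot_left in the frame of screw_left between -0.002 and 0.004 m and x of slot_right in the frame of screw_right between -0.005 and 0.004 m and y of slot_right in the frame of screw_right between -0.005 and 0.005 m and z of slot_right in the frame of screw_right between -0.002 and 0.004 m), for 0.2 s.
2. the wooden handle is snapped fully home in both spring clips of the hung plate (all of step 1 and x of handle_mid in the frame of clip_mid between -0.003 and 0.003 m and y of handle_mid in the frame of clip_mid between -0.01 and 0.01 m and z of handle_mid in the frame of clip_mid between -0.003 and 0.003 m and angle between the y axis of wood_handle and the y axis of tool_plate, either way round below 0.08 rad), for 0.2 s.
At the end, for the whole second after the job is handed in: The plate hangs locked and flat: each slot's upper end within 5 mm of its screw (4 mm up the slope), its back within 4 mm of the board. The handle lies in both clips: axis within 3 mm of the clip line, middle within 10 mm of theirs, parallel within 0.08 rad. Both at rest, let go (all of step 2 and linear speed of each of tool_plate, wood_handle below 0.01 m/s); the robot touches nothing.
It fails at once if another loose thing on the bench is pushed more than 30 mm or knocked over (distance of any of torch, flux_tin, matchbox, dapping_block from where it was at the start of the episode above 0.03 m).
It also fails if it takes over 56 s, if anything falls off the work surface, if the arm or the gripper's body presses on something with over 40 N, if the wrist force passes 120 N, or if a joint passes its speed limit or range.

## Robot

A 6-joint arm with a two-finger parallel gripper is mounted at the origin on a cart in front of the work surface, level with it; the furniture and walls round the work are solid. World frame = base frame: x ahead of the robot, y to its left, z up, the work surface at z = 0. Lengths are in mm, angles in rad, forces in N, time in s.
With the tool pointing down it reaches from about 300 to 775 mm from the base axis. Payload 14.6 kg.
Tool frame: the origin (TCP) lies midway between the tips of the shut fingers; the grasp point (between the pads) lies behind it (manip.grip_depth is the z of the grasp point in the tool frame, in mm); z points along the fingers, y is the line along which they close (so a half turn about z gives the same grasp; the last joint's range is limited). The gripper opens to 94 mm and grips with 3 to 60 N. Pads are 16 mm wide; open, the fingers measure 119 mm over their backs; the gripper's body (75 mm by 177 mm) begins 78 mm behind the grasp point.
Start: joints at [1.122, 0.3, 1.521, -0, 1.321, -0.067], TCP at [204.922, 510.388, 205.446] pointing down, gripper open.
Joint ranges: [-3.03, 3.03], [-0.79, 2.21], [0.23, 2.52], [-1.04, 4.18], [0, 3.07], [-2.55, 2.55]. Speed limits (rad/s): [2.22, 2.22, 2.57, 3.14, 3.14, 3.14].

## Interface

Orientations are given as [roll, pitch, yaw] about the fixed x, y, z axes, in that order (R = Rz(yaw) Ry(pitch) Rx(roll)).
In Python, from cell import manip, eyes, telemetry, sign_off gives the robot as it stands (manip), with the cameras (eyes), the readings (telemetry) and the job as plain functions.
- The arm moves only by the shell command python3 nudge.py [OPENING] [FORCE], which reads ROWS from standard input. ROWS is a JSON list of rows, 1 to 5 of them, each written [[dx, dy, dz], [rx, ry, rz]]: dx, dy, dz in a scale on which 1.0 is 250 mm, then a rotation vector rx, ry, rz in normalised numbers (1 is pi rad); each row is the pose to reach, as a shift and turn from the pose commanded when the command began, along the tool's axes at that moment; what a row does not reach only later rows make up. A row lasts 1/10 s, in which the tool goes at most 50 mm and 0.15 rad, less where a joint would pass 70% of its speed; a pose out of reach is approached as far as the arm can. OPENING is the finger opening in mm, set as the command begins (- or left out keeps the last). The fingers move at their own pace and stop on an object; FORCE is the grip in N (left out, the last holds). Time passes only in rows, so rows that do not move let the fingers close. It prints the time, the measured TCP pose, the force, the opening and the grip force at its end. No shift or turn number may pass 1 either way. Input that does not fit is refused with a message, and nothing moves.
- telemetry.read_state(): the state, without advancing time (a new reading comes with each control period).
- eyes.camera(name): name is "scene" or "top"; returns (picture, depth): 400x640x3 uint8, red, green, blue; 400x640 float32, mm along the optical axis (not along the pixel's ray), 0 where there is no reading.
- eyes.camera_info(name): a dict with "K" (3x3 intrinsics, pixels), "rvec" (rotation vector, rad) and "tvec" (3), from world to camera coordinates, as OpenCV has them. Camera axes: x right, y down, z forward; pixel columns grow to the right and rows downward; lengths in mm; the calibration is good to about 2 mm. A picture is of the moment at which its call begins. camera_info takes no time and is no camera call.
- sign_off(): hands the job in; it is judged then, once.
The state is a dict: "clock": time; "joints": joint angles; "qd": joint speeds; "effort": joint torques, N m; "eef_pos": TCP position; "eef_rot": TCP orientation; "wrist_force": force on the tool from outside, world axes, zero at the start; "moment": the same for the moment, N m; "finger_gap": finger opening in mm; "finger_force": force on a finger pad.
Only numpy, scipy, OpenCV 4.12 (cv2) and the standard library are available. Lean on these libraries where they do the work, as an engineer would, in place of code of your own. Each camera call takes 0.05 s, during which the arm holds its last target. There are 200 camera calls.

## Working session

There is one attempt and no reset: what is moved stays moved. The work goes in short steps, Python scripts to look and compute and a shell command to move; the robot and the scene stay as the last step left them, time stands still between calls to the robot, and variables do not carry over. Pictures are saved under pics/ and viewed, at most 10 in all, crops included, and the job is handed in when it is done.

```bash
ls; mkdir -p pics; python3 - <<'E'
from cell import manip, eyes, telemetry, sign_off
import cv2,numpy as np
print(telemetry.read_state(), manip.grip_depth)
for n in("scene","top"):
    p,d=eyes.camera(n); cv2.imwrite(f"pics/{n}0.png",p[:,:,::-1]); np.save(f"pics/{n}0.npy",d)
    print(n,eyes.camera_info(n),(d>0).mean())
E
```

```text
cell.py
nudge.py
pics
{'clock': 0.0, 'joints': array([ 1.12240114e+00,  3.00480383e-01,  1.52155872e+00, -4.87665357e-06,
        1.32072158e+00, -6.65824915e-02]), 'qd': array([-0.00225977, -0.00014554,  0.00058001,  0.00232884,  0.00087752,
       -0.00088614]), 'effort': array([ 5.00183305e-04, -5.31796432e+01, -3.52741635e+01,  7.08833733e-02,
        2.42892362e-02, -1.09534203e-04]), 'eef_pos': array([204.81386892, 510.16226038, 204.8907046 ]), 'eef_rot': array([-3.14042690e+00, -7.29997489e-05,  2.75978112e+00]), 'wrist_force': array([-0.47962572, -0.25521315,  0.51663192]), 'moment': array([ 0.00339955,  0.05440648, -0.00143459]), 'finger_force': 0.0, 'finger_gap': 93.81160984597335} -18.8
scene {'K': array([[366.47964824,   0.        , 319.05512526],
       [  0.        , 366.47964824, 202.15867777],
       [  0.        ,   0.        ,   1.        ]]), 'rvec': array([ 2.27974782, -0.70213623,  0.27309591]), 'tvec': array([-518.87234653,  189.96075871,  812.08062552])} 0.9321875
top {'K': array([[435.98064716,   0.        , 322.61840182],
       [  0.        , 435.98064716, 202.94466847],
       [  0.        ,   0.        ,   1.        ]]), 'rvec': array([ 2.21949168, -2.18410344,  0.07608781]), 'tvec': array([-183.64810635,  550.05000404, 1035.80716297])} 0.9960546875
```

View pics/scene0.png

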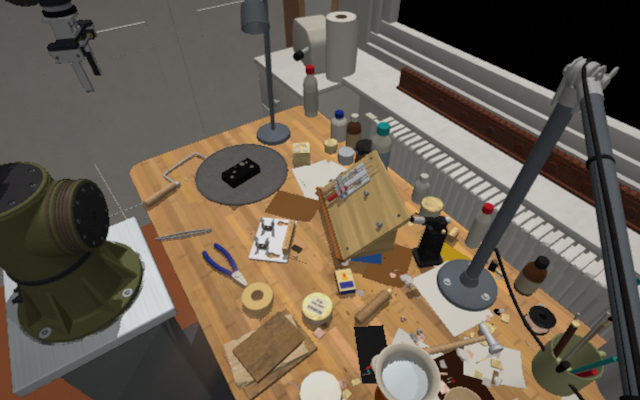

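View pics/top0.png

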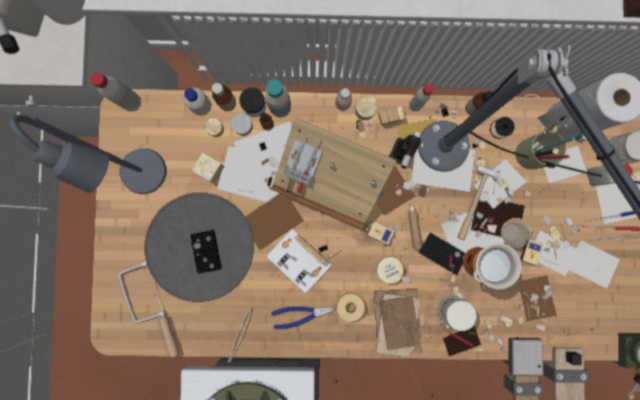

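The scene view shows the plate at about (273,240), the handle at (373,306) and the board at (365,205). In the top view they are at (298,262), (415,228) and (335,172). Next I'll crop both views and compute depth points.

```bash
cat > h.py <<'E'
from cell import manip, eyes, telemetry, sign_off
import cv2,numpy as np
from scipy.spatial.transform import Rotation as Ro
def cam(n):
    i=eyes.camera_info(n); return i["K"],Ro.from_rotvec(i["rvec"]).as_matrix(),i["tvec"]
def ray(n,uv):
    K,R,t=cam(n); d=R.T@np.linalg.inv(K)@np.array([uv[0],uv[1],1.]); return -R.T@t,d
def onplane(n,uv,p0,nrm):
    o,d=ray(n,uv); return o+d*(np.dot(np.subtract(p0,o),nrm)/np.dot(d,nrm))
def tri(a,b):  # scene uv, top uv -> point, miss
    (o1,d1),(o2,d2)=ray("scene",a),ray("top",b)
    d1/=np.linalg.norm(d1);d2/=np.linalg.norm(d2)
    s=np.linalg.lstsq(np.c_[d1,-d2],o2-o1,rcond=None)[0]
    p,q=o1+s[0]*d1,o2+s[1]*d2; return (p+q)/2,np.linalg.norm(p-q)
def cloud(n,d):
    K,R,t=cam(n); v,u=np.mgrid[:400,:640]
    c=np.stack([(u-K[0,2])/K[0,0]*d,(v-K[1,2])/K[1,1]*d,d],-1); return (c-t)@R
def proj(n,P):
    i=eyes.camera_info(n); return cv2.projectPoints(np.float64(P).reshape(-1,3),i["rvec"],i["tvec"],i["K"],None)[0].reshape(-1,2)
E
python3 - <<'E'
from h import *
a=cv2.imread("pics/scene0.png");b=cv2.imread("pics/top0.png")
cv2.imwrite("pics/sc.png",cv2.resize(a[145:335,235:435],None,fx=4,fy=3.1,interpolation=cv2.INTER_CUBIC)[:600] if 0 else cv2.resize(a[150:335,235:435],None,fx=3,fy=3,interpolation=cv2.INTER_CUBIC))
cv2.imwrite("pics/tc.png",cv2.resize(b[115:305,245:440],None,fx=3,fy=3,interpolation=cv2.INTER_CUBIC))
C={n:cloud(n,np.load(f"pics/{n}0.npy")) for n in("scene","top")}
for n,uv in [("top",(298,262)),("top",(415,228)),("top",(350,180)),("top",(315,200)),("scene",(370,215)),("scene",(373,305)),("top",(332,167)),("top",(374,183)),("top",(250,310))]:
    print(n,uv,C[n][uv[1],uv[0]].round(1))
E
```

```text
top (298, 262) [ 409.5 -117.7    5.1]
top (415, 228) [ 496.1 -397.5   21.6]
top (350, 180) [ 602.9 -235.4   79. ]
top (315, 200) [ 559.2 -156.3   25.4]
scene (370, 215) [ 604.  -243.4   84.2]
scene (373, 305) [ 489.3 -400.3   24.1]
top (332, 167) [ 629.7 -193.4   95.2]
top (374, 183) [ 594.5 -286.9  103.9]
top (250, 310) [294.4  -5.5  10.7]
```

View pics/sc.png

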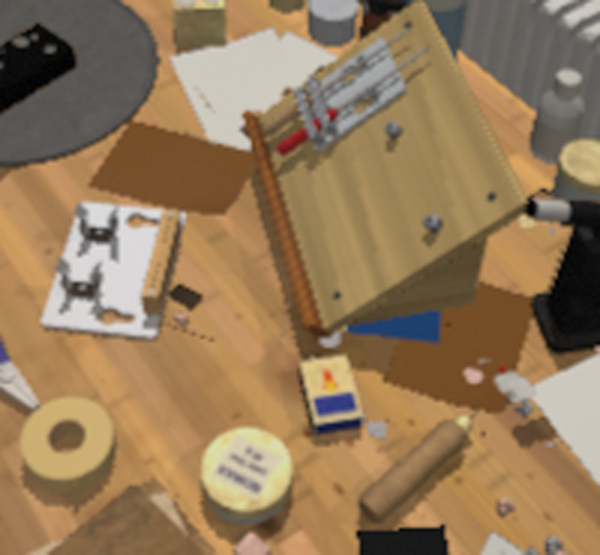

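View pics/tc.png

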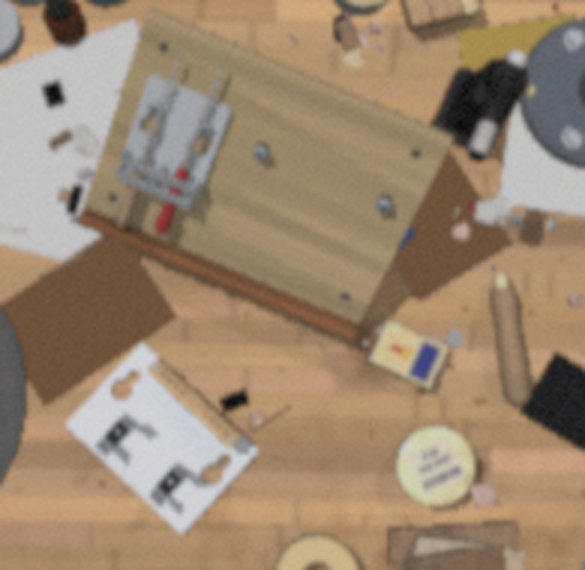

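Pixels read from the crops, in full-image coordinates:

| Thing | Scene | Top |
|---|---|---|
| Left screw | (366.3,193.7) | (332.3,166) |
| Right screw | (379.3,224.3) | (373.3,183.7) |
| Handle tip | (389.3,291.7) | (411.7,206.7) |
| Handle butt | (358.3,318.3) | (418,248.3) |

The plate's strip faces the board. Its corners in the top view are near (294,229), (267,256), (306,292) and (331,265).

```bash
cat > m.py <<'E'
from h import *
C={n:cloud(n,np.load(f"pics/{n}0.npy")) for n in("scene","top")}
im={n:cv2.imread(f"pics/{n}0.png") for n in C}
# screws triangulated
sl,e1=tri((366.3,193.7),(332.3,166)); sr,e2=tri((379.3,224.3),(373.3,183.7))
print("screw heads",sl.round(1),e1.round(1),sr.round(1),e2.round(1),np.linalg.norm(sl-sr))
# board plane
for n,poly in (("top",[(318,180),(362,196),(358,210),(310,192)]),("scene",[(340,210),(375,205),(372,222),(352,240)])):
    m=np.zeros((400,640),np.uint8); cv2.fillPoly(m,[np.array(poly)],1)
    P=C[n][(m>0)]; c=np.median(P,0); nn=np.linalg.svd(P-P.mean(0),full_matrices=False)[2][2]; nn*=np.sign(nn[2])
    c=P.mean(0)
    print(n,"board n",nn.round(3),"tilt",np.degrees(np.arccos(nn[2])).round(2),"az",np.degrees(np.arctan2(-nn[1],-nn[0])).round(2),"head heights",(sl-c)@nn,(sr-c)@nn)
# plate
for n,poly in (("top",[(294,225),(262,256),(306,297),(336,265)]),("scene",[(245,265),(258,212),(302,214),(292,268)])):
    m=np.zeros((400,640),np.uint8); cv2.fillPoly(m,[np.array(poly)],1)
    hsv=cv2.cvtColor(im[n],cv2.COLOR_BGR2HSV)
    w=((hsv[...,1]<45)&(hsv[...,2]>150)&(m>0)).astype(np.uint8)
    cl=C[n]; 
    st=(m>0)&(cl[...,2]>20)
    S=cl[st]; print(n,"white",w.sum(),"plate z",np.median(cl[w>0][:,2]).round(1),"high pts",len(S))
    h=cv2.convexHull(cv2.findNonZero(w)).reshape(-1,2)
    X=np.float32([onplane(n,p,(0,0,4),(0,0,1.))[:2] for p in h]); r=cv2.minAreaRect(X); print(" rect",r,cv2.boxPoints(r).round(1).tolist())
    # beech strip by colour/height
    hp=S[(S[:,2]>24)&(S[:,2]<34)]
    if len(hp)>20:
        r=cv2.minAreaRect(np.float32(hp[:,:2])); print(" strip top",r,hp[:,2].mean())
# handle
A,e=tri((389.3,291.7),(411.7,206.7));B,f=tri((358.3,318.3),(418,248.3))
print("handle ends",A.round(1),e.round(1),B.round(1),f.round(1),np.linalg.norm(A-B))
for n,poly in (("top",[(405,202),(418,202),(425,250),(411,254)]),("scene",[(350,316),(388,285),(395,292),(360,325)])):
    m=np.zeros((400,640),np.uint8); cv2.fillPoly(m,[np.array(poly)],1)
    S=C[n][(m>0)&(C[n][...,2]>8)&(C[n][...,2]<30)]
    r=cv2.minAreaRect(np.float32(S[:,:2])); print(n,"handle",r,np.percentile(S[:,2],[50,95]))
E
python3 m.py
```

```text
screw heads [ 631.8 -194.    97.4] 0.2 [ 593.4 -286.    99.1] 0.1 99.70488310871356
top board n [ 0.943 -0.324  0.072] tilt 85.86 az 161.02 head heights 56.17123494642225 49.916549442257626
scene board n [-0.219  0.831  0.511] tilt 59.29 az -75.23 head heights 31.23187802694416 -35.97502418765551
top white 1618 plate z 3.0 high pts 318
 rect ((412.7246398925781, -118.5802001953125), (131.80606079101562, 93.05216979980469), 47.6502685546875) [[333.8999938964844, -135.89999389648438], [402.70001220703125, -198.60000610351562], [491.5, -101.19999694824219], [422.70001220703125, -38.5]]
 strip top ((417.9432373046875, -120.90339660644531), (89.07078552246094, 83.34786987304688), 47.660377502441406) 27.832250070158164
scene white 968 plate z 4.7 high pts 290
 rect ((411.8832702636719, -116.8847427368164), (130.35406494140625, 91.99687194824219), 48.01388168334961) [[334.1000061035156, -134.60000610351562], [402.5, -196.10000610351562], [489.70001220703125, -99.19999694824219], [421.29998779296875, -37.70000076293945]]
 strip top ((416.88995361328125, -121.93790435791016), (93.65784454345703, 81.70899963378906), 47.322811126708984) 28.656718474492198
handle ends [ 546.5 -391.1    8.8] 3.2 [ 447.6 -405.    21. ] 0.1 100.56687252400708
top handle ((500.13079833984375, -397.65789794921875), (103.77153015136719, 23.262683868408203), 7.570649147033691) [18.83907983 23.6557373 ]
scene handle ((497.8130187988281, -397.84588623046875), (106.3747329711914, 21.143619537353516), 8.579198837280273) [20.33097638 23.66105784]
```

```bash
cat >> h.py <<'E'
def face(yaw,tilt):  # tool R: tool z into a face tilted `tilt` deg, tool y along its up-slope -> x of plate
    P=Ro.from_euler("zy",[yaw,-tilt],degrees=True).as_matrix()  # columns: plate x,y,z (intrinsic after ext fix)
    a=np.radians(yaw);t=np.radians(tilt);h=np.array([np.cos(a),np.sin(a),0])
    x=h*np.cos(t)+np.array([0,0,np.sin(t)]); z=-h*np.sin(t)+np.array([0,0,np.cos(t)]); y=np.cross(z,x)
    return np.c_[x,y,z]
def tool(F): return np.c_[F[:,1],F[:,0],-F[:,2]]
def delta(pos,R):
    s=telemetry.read_state(); R0=Ro.from_euler("xyz",s["eef_rot"]).as_matrix()
    return (R0.T@(np.array(pos)-s["eef_pos"])).round(1),Ro.from_matrix(R0.T@R).as_rotvec().round(3)
E
python3 - <<'E'
from h import *
np.set_printoptions(suppress=True)
print(*delta((441.2,-143.9,140),tool(face(-42.2,0))))
C={n:cloud(n,np.load(f"pics/{n}0.npy")) for n in("scene","top")}
F=face(-22.6,38); print(F.round(3))
for n,poly in (("top",[(318,180),(362,196),(358,210),(310,192)]),("scene",[(340,210),(375,205),(372,222),(352,240)])):
    m=np.zeros((400,640),np.uint8); cv2.fillPoly(m,[np.array(poly)],1)
    P=C[n][m>0]; k=(P-[612,-240,70])@F[:,2]; P=P[abs(k-np.median(k))<6]
    A=np.linalg.lstsq(np.c_[P[:,:2],np.ones(len(P))],P[:,2],rcond=None)[0]
    print(n,len(P),"tilt",np.degrees(np.arctan(np.hypot(*A[:2]))),"az",np.degrees(np.arctan2(A[1],A[0])))
    c=P.mean(0)
    for s in ([631.8,-194,97.4],[593.4,-286,99.1]): print(" head height",((s-c)@F[:,2]).round(1))
for n,a in (("torch",(405,150)),):print(C["top"][a[1],a[0]])
E
```

```text
[-463.1 -518.9   65.4] [-0.001  0.001  1.926]
[[ 0.727  0.384 -0.568]
 [-0.303  0.923  0.237]
 [ 0.616  0.     0.788]]
top 753 tilt 38.24241871875947 az -22.002178114501845
 head height 7.9
 head height 9.3
scene 747 tilt 37.73636477659396 az -22.58108722236259
 head height 5.7
 head height 7.1
[ 663.96211425 -349.09132523  135.33066158]
```

Careful with the scale: shifts go in shares of 250 mm and turns go in shares of pi rad. That gives: -185 mm / 250 = -0.74, -165 mm / 250 = -0.66, 0.75 rad / 3.1416 = 0.2387.

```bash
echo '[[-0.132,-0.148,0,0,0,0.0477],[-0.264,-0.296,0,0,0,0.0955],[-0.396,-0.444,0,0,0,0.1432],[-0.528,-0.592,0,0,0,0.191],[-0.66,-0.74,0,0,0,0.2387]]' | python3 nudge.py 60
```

```text
refused: ROWS must be rows with the three-number parts in brackets of their own. Nothing was moved.
```

The error is about the shape of the input: rows with the three-number parts in brackets of their own. Fixing that and sending the same move.

```bash
echo '[[[-0.132,-0.148,0],[0,0,0.0477]],[[-0.264,-0.296,0],[0,0,0.0955]],[[-0.396,-0.444,0],[0,0,0.1432]],[[-0.528,-0.592,0],[0,0,0.191]],[[-0.66,-0.74,0],[0,0,0.2387]]]' | python3 nudge.py 60
python3 - <<'E'
from h import *
print(*delta((441.2,-143.9,140),tool(face(-42.2,0))))
E
```

```text
clock: 0.6
eef_pos: [289.1, 275.4, 205.3]
eef_rot: [-3.142, 0.0, 2.004]
wrist_force: [0.8, -0.4, -0.5]
finger_gap: 60.8
finger_force: 0.0
[-444.4  -38.    65.3] [-0.    0.    1.17]
```

In the tool's units: -245 mm / 250 = -0.98, -196 mm / 250 = -0.784, 0.75 rad / 3.1416 = 0.2387.

```bash
echo '[[[-0.196,-0.016,0.028],[0,0,0.0477]],[[-0.392,-0.032,0.056],[0,0,0.0955]],[[-0.588,-0.048,0.084],[0,0,0.1432]],[[-0.784,-0.064,0.112],[0,0,0.191]],[[-0.98,-0.08,0.14],[0,0,0.2387]]]' | python3 nudge.py
python3 - <<'E'
from h import *
print(*delta((441.2,-143.9,140),tool(face(-42.2,0))))
E
```

```text
clock: 1.1
eef_pos: [375.3, 44.9, 170.3]
eef_rot: [3.141, -0.0, 1.254]
wrist_force: [0.6, 1.8, 0.9]
finger_gap: 60.1
finger_force: 0.0
[-158.9  121.5   30.4] [ 0.    -0.     0.419]
```

In the tool's units: -158.9 mm / 250 = -0.6356, -155 mm / 250 = -0.62, 0.419 rad / 3.1416 = 0.1334.

```bash
echo '[[[-0.156,0.12,0.032],[0,0,0.0446]],[[-0.312,0.24,0.06],[0,0,0.0891]],[[-0.468,0.36,0.092],[0,0,0.1334]],[[-0.62,0.476,0.12],[0,0,0.1334]],[[-0.6356,0.486,0.1216],[0,0,0.1334]]]' | python3 nudge.py 50
echo '[[[0,0,0.08],[0,0,0]],[[0,0,0.16],[0,0,0]],[[0,0,0.2],[0,0,0]],[[0,0,0.24],[0,0,0]],[[0,0,0.24],[0,0,0]]]' | python3 nudge.py
python3 - <<'E'
from h import *
print(*delta((441.2,-143.9,7.5),tool(face(-42.2,0))))
for n in("scene","top"):
    p,d=eyes.camera(n); cv2.imwrite(f"pics/{n}1.png",p[:,:,::-1])
a=cv2.imread("pics/scene1.png")[180:290,215:325];b=cv2.imread("pics/top1.png")[200:310,240:350]
cv2.imwrite("pics/c1.png",np.hstack([cv2.resize(a,None,fx=3.6,fy=3.6),cv2.resize(b,None,fx=3.6,fy=3.6)]))
E
```

```text
clock: 1.6
eef_pos: [442.5, -145.1, 138.8]
eef_rot: [-3.14, 0.001, 0.837]
wrist_force: [-1.6, -0.0, -0.5]
finger_gap: 50.0
finger_force: 0.0
clock: 2.1
eef_pos: [441.8, -141.0, 79.3]
eef_rot: [-3.14, 0.0, 0.841]
wrist_force: [0.4, -0.2, -0.6]
finger_gap: 50.3
finger_force: 0.0
[-2.5  1.6 71.8] [-0.001  0.001  0.007]
```

View pics/c1.png

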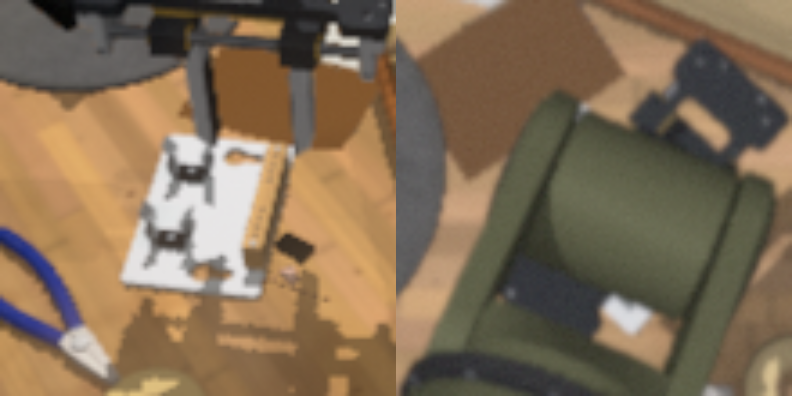

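The left half of the crop shows the open fingers above the strip, roughly on either side of it. The top view is hidden by the arm. I'll descend and grip.

In the tool's units: 71.5 mm / 250 = 0.286, 68 mm / 250 = 0.272, 0.007 rad / 3.1416 = 0.0022.

```bash
echo '[[[-0.01,0.0064,0.08],[0,0,0.0022]],[[-0.01,0.0064,0.16],[0,0,0.0022]],[[-0.01,0.0064,0.224],[0,0,0.0022]],[[-0.01,0.0064,0.272],[0,0,0.0022]],[[-0.01,0.0064,0.286],[0,0,0.0022]]]' | python3 nudge.py
echo '[[[0,0,0],[0,0,0]],[[0,0,0],[0,0,0]],[[0,0,0],[0,0,0]],[[0,0,0],[0,0,0]],[[0,0,0],[0,0,0]]]' | python3 nudge.py 5 45
echo '[[[0,0,0],[0,0,0]],[[0,0,0],[0,0,0]],[[0,0,0],[0,0,0]]]' | python3 nudge.py
```

```text
clock: 2.7
eef_pos: [441.6, -144.3, 8.1]
eef_rot: [-3.141, 0.0, 0.834]
wrist_force: [0.9, -0.7, 0.6]
finger_gap: 50.3
finger_force: 0.0
clock: 3.2
eef_pos: [441.9, -144.5, 8.9]
eef_rot: [3.141, -0.0, 0.834]
wrist_force: [-0.4, -0.6, 2.9]
finger_gap: 13.8
finger_force: 42.5
clock: 3.5
eef_pos: [441.9, -144.5, 8.8]
eef_rot: [3.141, -0.0, 0.834]
wrist_force: [-1.2, 0.5, 6.3]
finger_gap: 13.6
finger_force: 45.0
```

In the tool's units: -110 mm / 250 = -0.44, -80 mm / 250 = -0.32.

```bash
echo '[[[0,0,-0.032],[0,0,0]],[[0,0,-0.08],[0,0,0]],[[0,0,-0.18],[0,0,0]],[[0,0,-0.32],[0,0,0]],[[0,0,-0.44],[0,0,0]]]' | python3 nudge.py
cat >> h.py <<'E'
F=face(-22.4,38); S=np.array([612.6,-240,98.25])-9*F[:,2]
def hang(up,clear,zt=8.8): return S+F@np.array([up-6+39,0,zt+clear])
E
python3 - <<'E'
from h import *
print(hang(0,60),*delta(hang(0,60),tool(F)))
E
```

```text
clock: 4.0
eef_pos: [441.6, -144.4, 120.9]
eef_rot: [3.141, -0.0, 0.834]
wrist_force: [0.1, 0.3, -2.4]
finger_gap: 13.3
finger_force: 45.0
[ 602.60362212 -235.87979036  165.68987175] [ 40.4 180.7 -44.7] [-0.656  0.115 -0.333]
```

In the tool's units: 120 mm / 250 = 0.48, -105 mm / 250 = -0.42, -0.656 rad / 3.1416 = -0.2088.

```bash
echo '[[[0,0,-0.12],[-0.0417,0.0073,-0.0213]],[[0,0,-0.24],[-0.0834,0.0146,-0.0423]],[[0.04,0.16,-0.36],[-0.1251,0.022,-0.0637]],[[0.08,0.32,-0.42],[-0.1668,0.0293,-0.0847]],[[0.12,0.48,-0.42],[-0.2088,0.0366,-0.106]]]' | python3 nudge.py
echo '[[[0,0,0],[0,0,0]],[[0,0,0],[0,0,0]],[[0,0,0],[0,0,0]]]' | python3 nudge.py
python3 - <<'E'
from h import *
print(*delta(hang(0,60),tool(F)))
E
```

```text
clock: 4.5
eef_pos: [552.7, -203.6, 228.5]
eef_rot: [2.467, 0.002, 1.182]
wrist_force: [1.1, 0.9, -3.1]
finger_gap: 13.7
finger_force: 45.0
clock: 4.8
eef_pos: [550.2, -202.4, 223.9]
eef_rot: [2.48, -0.001, 1.179]
wrist_force: [-0.3, 0.4, -3.2]
finger_gap: 13.6
finger_force: 45.0
[-11.   12.6  83.5] [-0.002 -0.    -0.001]
```

Now to about 35 mm clearance, then I'll look with both cameras.

In the tool's units: 103.5 mm / 250 = 0.414, 95 mm / 250 = 0.38.

```bash
echo '[[[-0.012,0.012,0.1],[0,0,0]],[[-0.024,0.028,0.2],[0,0,0]],[[-0.036,0.04,0.3],[0,0,0]],[[-0.044,0.0504,0.38],[0,0,0]],[[-0.044,0.0504,0.414],[0,0,0]]]' | python3 nudge.py
echo '[[[0,0,0],[0,0,0]],[[0,0,0],[0,0,0]],[[0,0,0],[0,0,0]]]' | python3 nudge.py
python3 - <<'E'
from h import *
print(*delta(hang(0,40),tool(F)))
for n in("scene","top"):
    p,d=eyes.camera(n); cv2.imwrite(f"pics/{n}2.png",p[:,:,::-1]); np.save(f"pics/{n}2.npy",d)
a=cv2.imread("pics/scene2.png")[140:270,300:430];b=cv2.imread("pics/top2.png")[110:240,270:400]
cv2.imwrite("pics/c2.png",np.hstack([cv2.resize(a,None,fx=3.05,fy=3.05,interpolation=2),cv2.resize(b,None,fx=3.05,fy=3.05,interpolation=2)]))
E
```

```text
clock: 5.3
eef_pos: [614.7, -240.9, 148.6]
eef_rot: [2.481, -0.001, 1.18]
wrist_force: [-0.3, -0.1, -2.7]
finger_gap: 13.4
finger_force: 45.0
clock: 5.6
eef_pos: [614.5, -240.8, 150.9]
eef_rot: [2.478, -0.0, 1.18]
wrist_force: [0.5, -0.0, -2.6]
finger_gap: 13.4
finger_force: 45.0
[-0.  -1.   0.4] [ 0.001 -0.    -0.   ]
```

View pics/c2.png

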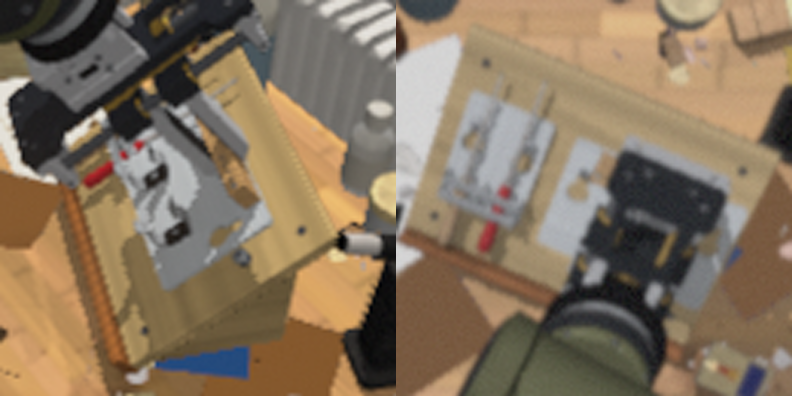

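The left half shows the right keyhole at scene (374,216), the plate's lower right corner at (353.1,234.4) and its upper right corner at (388.9,209.8). In the top view the left keyhole is near (331,171.6). I'll compare these with the predicted positions.

```bash
python3 - <<'E'
from h import *
s=telemetry.read_state(); R=Ro.from_euler("xyz",s["eef_rot"]).as_matrix(); P=np.c_[R[:,1],R[:,0],-R[:,2]]
O=s["eef_pos"]-P@np.array([39,0,8.8])
q=np.array([[-46,-65,4],[46,-65,4],[6,-50,4],[15,-50,4],[-46,65,4],[46,65,4],[6,50,4],[15,50,4]])
W=O+q@P.T
print("scene",proj("scene",W[:4]).round(1).tolist()); print("top",proj("top",W[:]).round(1).tolist())
# gray mask contours: plate outline, dark/wood holes
for n,(x0,y0,x1,y1) in (("scene",(340,190,400,240)),("top",(310,150,345,200))):
    im=cv2.imread(f"pics/{n}2.png"); h=cv2.cvtColor(im,cv2.COLOR_BGR2HSV)[y0:y1,x0:x1]
    g=(h[...,1]<60).astype(np.uint8)
    cs,hi=cv2.findContours(g,cv2.RETR_CCOMP,cv2.CHAIN_APPROX_NONE)
    for c,k in zip(cs,hi[0]):
        if len(c)>10: 
            r=cv2.minAreaRect(c); print(n,"hole" if k[3]>=0 else "outer",len(c),(np.array(r[0])+[x0,y0]).round(1),np.round(r[1],1),r[2])
            if k[3]<0 and len(c)>60:
                a=cv2.approxPolyDP(cv2.convexHull(c),2,True).reshape(-1,2)+[x0,y0];print(a.tolist())
E
```

```text
scene [[353.8, 235.5], [389.4, 212.4], [371.4, 217.5], [374.9, 215.2]]
top [[368.6, 211.8], [385.2, 179.4], [371.4, 191.2], [373.0, 188.0], [315.2, 188.8], [328.7, 155.1], [329.0, 173.0], [330.4, 169.6]]
scene outer 149 [364.2 206.9] [46.5 43.5] 70.82098388671875
[[367, 190], [386, 205], [389, 212], [380, 226], [353, 234], [344, 215], [340, 192]]
scene hole 11 [359.3 214.8] [4.2 3.5] 45.0
scene hole 26 [373.5 215.5] [ 5.4 12.9] 50.194427490234375
top outer 133 [330. 177.] [44. 28.] 90.0
[[329, 155], [344, 156], [342, 199], [326, 199], [316, 189]]
top hole 14 [330.5 196. ] [4.9 4.9] 45.0
top hole 16 [338. 181.] [7.1 4.2] 45.0
top hole 19 [329.  171.5] [6. 7.] 0.0
top hole 28 [338.3 165.1] [ 7. 11.] 23.198591232299805
top outer 85 [316.  166.5] [33. 12.] 90.0
[[321, 150], [310, 183], [310, 150]]
```

The prediction and image agree within about 1 px (2 mm), so I'll go down in steps and watch the force.

In the tool's units: 27 mm / 250 = 0.108, 24 mm / 250 = 0.096.

```bash
echo '[[[0,-0.002,0.048],[0,0,0]],[[0,-0.004,0.096],[0,0,0]],[[0,-0.004,0.108],[0,0,0]],[[0,-0.004,0.108],[0,0,0]]]' | python3 nudge.py
echo '[[[0,0,0.008],[0,0,0]],[[0,0,0.016],[0,0,0]],[[0,0,0.024],[0,0,0]],[[0,0,0.032],[0,0,0]],[[0,0,0.032],[0,0,0]]]' | python3 nudge.py
python3 - <<'E'
from h import *
print(*delta(hang(0,0),tool(F)),(tool(F).T@telemetry.read_state()["wrist_force"]).round(1))
E
```

```text
clock: 6.1
eef_pos: [629.2, -247.1, 126.5]
eef_rot: [2.481, -0.001, 1.18]
wrist_force: [-0.6, -0.8, -2.8]
finger_gap: 14.0
finger_force: 45.0
clock: 6.6
eef_pos: [633.8, -249.0, 121.3]
eef_rot: [2.479, -0.0, 1.18]
wrist_force: [-0.4, 0.3, -1.9]
finger_gap: 13.8
finger_force: 45.0
[0.2 0.6 4.2] [-0.001 -0.    -0.   ] [ 0.1 -1.6  1.2]
```

In the tool's units: 3 mm / 250 = 0.012, 2 mm / 250 = 0.008.

```bash
echo '[[[0,0,0.004],[0,0,0]],[[0,0,0.008],[0,0,0]],[[0,0,0.012],[0,0,0]],[[0,0,0.012],[0,0,0]]]' | python3 nudge.py
echo '[[[0,0,0.004],[0,0,0]],[[0,0,0.008],[0,0,0]],[[0,0,0.008],[0,0,0]]]' | python3 nudge.py
python3 - <<'E'
from h import *
print(*delta(hang(0,0),tool(F)),(tool(F).T@telemetry.read_state()["wrist_force"]).round(1))
E
```

```text
clock: 7.0
eef_pos: [635.2, -249.6, 119.7]
eef_rot: [2.479, -0.0, 1.18]
wrist_force: [-11.9, 4.5, 7.2]
finger_gap: 13.1
finger_force: 45.0
clock: 7.3
eef_pos: [635.6, -249.7, 119.2]
eef_rot: [2.48, -0.0, 1.18]
wrist_force: [-40.5, 15.2, 30.0]
finger_gap: 13.4
finger_force: 45.0
[0.2 0.4 1.4] [-0.001 -0.     0.   ] [ -1.4 -15.6 -50.2]
```

In the tool's units: -1.3 mm / 250 = -0.0052.

```bash
echo '[[[0,0,-0.0052],[0,0,0]],[[0,0,-0.0052],[0,0,0]]]' | python3 nudge.py
echo '[[[0,-0.008,0],[0,0,0]],[[0,-0.016,0],[0,0,0]],[[0,-0.024,0],[0,0,0]],[[0,-0.024,0],[0,0,0]]]' | python3 nudge.py
python3 - <<'E'
from h import *
print(*delta(hang(0,0),tool(F)),(tool(F).T@telemetry.read_state()["wrist_force"]).round(1))
E
```

```text
clock: 7.5
eef_pos: [635.7, -249.7, 119.4]
eef_rot: [2.478, -0.0, 1.18]
wrist_force: [-15.6, 5.3, 11.0]
finger_gap: 13.6
finger_force: 45.0
clock: 7.9
eef_pos: [632.4, -248.4, 116.6]
eef_rot: [2.475, -0.0, 1.18]
wrist_force: [-5.1, 1.2, 7.5]
finger_gap: 13.6
finger_force: 45.0
[0.2 4.7 1.5] [ 0.003 -0.    -0.   ] [-0.8  0.5 -9.1]
```

In the tool's units: -10 mm / 250 = -0.04, -8 mm / 250 = -0.032.

```bash
echo '[[[0,-0.012,0],[0,0,0]],[[0,-0.024,0],[0,0,0]],[[0,-0.032,0],[0,0,0]],[[0,-0.04,0],[0,0,0]],[[0,-0.04,0],[0,0,0]]]' | python3 nudge.py
echo '[[[0,-0.004,0],[0,0,0]],[[0,-0.008,0],[0,0,0]],[[0,-0.012,0],[0,0,0]],[[0,-0.012,0],[0,0,0]]]' | python3 nudge.py
python3 - <<'E'
from h import *
print(*delta(hang(0,0),tool(F)),(tool(F).T@telemetry.read_state()["wrist_force"]).round(1))
E
```

```text
clock: 8.4
eef_pos: [625.4, -244.9, 110.6]
eef_rot: [2.475, -0.001, 1.18]
wrist_force: [-1.0, 6.2, 8.9]
finger_gap: 13.6
finger_force: 45.0
clock: 8.8
eef_pos: [623.4, -244.1, 108.9]
eef_rot: [2.475, -0.001, 1.18]
wrist_force: [0.2, 6.0, 7.8]
finger_gap: 13.4
finger_force: 45.0
[-0.3 17.3  1.5] [ 0.004 -0.001 -0.   ] [ 5.6  3.1 -7.4]
```

In the tool's units: -2 mm / 250 = -0.008, -1.4 mm / 250 = -0.0056.

```bash
echo '[[[0,-0.0028,0],[0,0,0]],[[0,-0.0056,0],[0,0,0]],[[0,-0.008,0],[0,0,0]],[[0,-0.008,0],[0,0,0]]]' | python3 nudge.py
python3 - <<'E'
from h import *
print(*delta(hang(0,0),tool(F)),(tool(F).T@telemetry.read_state()["wrist_force"]).round(1))
E
```

```text
clock: 9.2
eef_pos: [622.9, -243.8, 108.6]
eef_rot: [2.472, -0.0, 1.18]
wrist_force: [7.9, 3.9, 6.5]
finger_gap: 13.6
finger_force: 45.0
[-0.4 18.   1.7] [ 0.007 -0.001  0.   ] [ 6.6  8.6 -1.6]
```

In the tool's units: -140 mm / 250 = -0.56, -120 mm / 250 = -0.48.

```bash
echo '[[[0,0,0],[0,0,0]],[[0,0,0],[0,0,0]],[[0,0,0],[0,0,0]],[[0,0,0],[0,0,0]]]' | python3 nudge.py 45
echo '[[[0,0,-0.032],[0,0,0]],[[0,0,-0.1],[0,0,0]],[[0,0,-0.22],[0,0,0]],[[0,0,-0.38],[0,0,0]],[[0,0,-0.56],[0,0,0]]]' | python3 nudge.py
echo '[[[-0.12,-0.12,-0.08],[0,0,0]],[[-0.24,-0.24,-0.16],[0,0,0]],[[-0.36,-0.36,-0.16],[0,0,0]],[[-0.48,-0.48,-0.16],[0,0,0]],[[-0.48,-0.48,-0.16],[0,0,0]]]' | python3 nudge.py
python3 - <<'E'
from h import *
for n in("scene","top"):
    p,d=eyes.camera(n); cv2.imwrite(f"pics/{n}3.png",p[:,:,::-1]); np.save(f"pics/{n}3.npy",d)
a=cv2.imread("pics/scene3.png")[140:270,300:430];b=cv2.imread("pics/top3.png")[110:240,270:400]
cv2.imwrite("pics/c3.png",np.hstack([cv2.resize(a,None,fx=3.05,fy=3.05,interpolation=2),cv2.resize(b,None,fx=3.05,fy=3.05,interpolation=2)]))
hm=np.array([498.9,-397.7,10+1.]);th=8.0
print(*delta((499,-397.7,120),tool(face(th-90,0))))
# predicted hung plate
O=S+F@np.array([-1.5-22,0,1.7]); q=np.array([[-46,-65,4],[46,-65,4],[-46,65,4],[46,65,4]])
for n in("scene","top"): print(n,proj(n,O+q@F.T).round(1).tolist())
E
```

```text
clock: 9.6
eef_pos: [620.5, -243.6, 105.5]
eef_rot: [2.479, -0.0, 1.18]
wrist_force: [-0.4, -0.6, -0.3]
finger_gap: 42.1
finger_force: 0.0
clock: 10.1
eef_pos: [539.6, -210.2, 216.6]
eef_rot: [2.48, -0.0, 1.18]
wrist_force: [0.9, -0.3, 1.3]
finger_gap: 45.0
finger_force: 0.0
clock: 10.6
eef_pos: [381.8, -277.3, 172.2]
eef_rot: [2.48, 0.0, 1.177]
wrist_force: [0.4, 0.2, 0.2]
finger_gap: 45.1
finger_force: 0.0
[-67.8  86.6 136.2] [ 0.601 -0.344  0.997]
scene [[356.7, 246.6], [390.9, 224.9], [342.4, 205.5], [372.7, 184.5]]
top [[367.9, 208.8], [383.8, 177.7], [316.7, 186.7], [329.7, 154.4]]
```

View pics/c3.png

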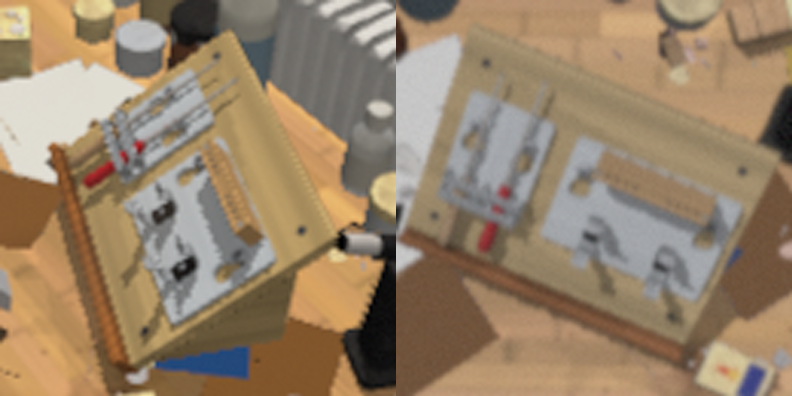

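The plate hangs with both necks in the slots. Its corners, scene (356.4,246.6) and (389.2,225.9), top (368.7,207.7) and (328,155), lie within 1–2 px of the prediction. Now the handle.

In the tool's units: 80 mm / 250 = 0.32, 65 mm / 250 = 0.26, 0.598 rad / 3.1416 = 0.1903.

```bash
echo '[[[-0.032,0.04,0.068],[0.0229,-0.0131,0.0382]],[[-0.064,0.08,0.136],[0.0458,-0.0264,0.0761]],[[-0.1,0.128,0.2],[0.0688,-0.0395,0.1143]],[[-0.136,0.172,0.26],[0.0917,-0.0525,0.1525]],[[-0.168,0.216,0.32],[0.1146,-0.0656,0.1903]]]' | python3 nudge.py 60
python3 - <<'E'
from h import *
print(*delta((499,-397.7,110),tool(face(-82,0))))
E
```

```text
clock: 11.2
eef_pos: [456.0, -349.9, 144.4]
eef_rot: [2.813, -0.089, 0.655]
wrist_force: [-0.2, 0.2, 0.5]
finger_gap: 60.0
finger_force: 0.0
[ 1.9 49.4 53.5] [ 0.299 -0.171  0.496]
```

In the tool's units: 53.5 mm / 250 = 0.214, 49.4 mm / 250 = 0.1976, 0.496 rad / 3.1416 = 0.1579.

```bash
echo '[[[0.002,0.048,0.052],[0.0229,-0.0131,0.0382]],[[0.004,0.096,0.104],[0.0458,-0.0264,0.0761]],[[0.006,0.148,0.16],[0.0688,-0.0395,0.1143]],[[0.0076,0.1976,0.214],[0.0952,-0.0544,0.1579]],[[0.0076,0.1976,0.214],[0.0952,-0.0544,0.1579]]]' | python3 nudge.py
echo '[[[0,0,0.08],[0,0,0]],[[0,0,0.16],[0,0,0]],[[0,0,0.22],[0,0,0]],[[0,0,0.24],[0,0,0]],[[0,0,0.24],[0,0,0]]]' | python3 nudge.py
python3 - <<'E'
from h import *
print(*delta((499,-397.7,3),tool(face(-82,0))))
p,d=eyes.camera("scene"); cv2.imwrite("pics/scene4.png",p[:,:,::-1])
cv2.imwrite("pics/c4.png",cv2.resize(p[250:350,310:430,::-1],None,fx=4,fy=4,interpolation=2))
E
```

```text
clock: 11.7
eef_pos: [499.2, -397.5, 107.5]
eef_rot: [-3.139, 0.003, 0.14]
wrist_force: [-0.8, -0.3, -1.0]
finger_gap: 60.1
finger_force: 0.0
clock: 12.2
eef_pos: [497.5, -397.1, 49.5]
eef_rot: [3.142, -0.001, 0.145]
wrist_force: [-0.2, -0.6, 0.6]
finger_gap: 59.8
finger_force: 0.0
[ 1.4  0.9 46.5] [ 0.    -0.001  0.005]
```

View pics/c4.png

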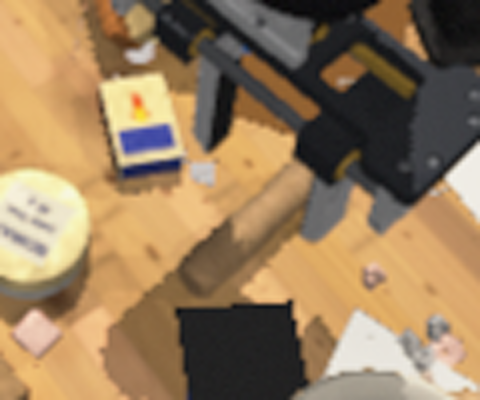

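The fingers straddle the handle, with the matchbox close to the left finger. I'll narrow the opening to 48 mm and descend.

In the tool's units: 46.5 mm / 250 = 0.186, 42 mm / 250 = 0.168, 0.005 rad / 3.1416 = 0.0016.

```bash
echo '[[[0.0056,0.0036,0.016],[0,0,0.0016]],[[0.0056,0.0036,0.064],[0,0,0.0016]],[[0.0056,0.0036,0.12],[0,0,0.0016]],[[0.0056,0.0036,0.168],[0,0,0.0016]],[[0.0056,0.0036,0.186],[0,0,0.0016]]]' | python3 nudge.py 48
echo '[[[0,0,0],[0,0,0]],[[0,0,0],[0,0,0]],[[0,0,0],[0,0,0]],[[0,0,0],[0,0,0]],[[0,0,0],[0,0,0]]]' | python3 nudge.py 10 50
echo '[[[0,0,-0.032],[0,0,0]],[[0,0,-0.08],[0,0,0]],[[0,0,-0.2],[0,0,0]],[[0,0,-0.36],[0,0,0]],[[0,0,-0.52],[0,0,0]]]' | python3 nudge.py
python3 - <<'E'
from h import *
c=np.array([622.9,-243.8,108.6])+F@np.array([-59,0,11.7])
print(c,*delta(c+F@np.array([0,0,60]),tool(F)))
E
```

```text
clock: 12.75
eef_pos: [498.0, -397.6, 0.8]
eef_rot: [-3.139, 0.001, 0.139]
wrist_force: [-0.2, 0.1, -0.6]
finger_gap: 47.9
finger_force: 0.0
clock: 13.25
eef_pos: [498.9, -398.4, 3.5]
eef_rot: [3.141, -0.002, 0.139]
wrist_force: [1.0, 0.5, 1.7]
finger_gap: 21.7
finger_force: 50.0
clock: 13.75
eef_pos: [498.4, -398.1, 135.4]
eef_rot: [-3.142, -0.001, 0.139]
wrist_force: [1.2, 0.4, 0.5]
finger_gap: 22.2
finger_force: 50.0
[ 573.25569293 -223.33809319   81.49569877] [  66.5 -181.4    6.7] [-0.601  0.344 -1.001]
```

In the tool's units: -100 mm / 250 = -0.4, -75 mm / 250 = -0.3, -0.6 rad / 3.1416 = -0.191.

```bash
echo '[[[0,-0.04,-0.06],[-0.0229,0.0131,-0.0382]],[[0,-0.1,-0.12],[-0.0458,0.0264,-0.0764]],[[0.02,-0.2,-0.16],[-0.0688,0.0395,-0.1146]],[[0.04,-0.3,-0.18],[-0.0917,0.0525,-0.1528]],[[0.08,-0.4,-0.18],[-0.1146,0.0656,-0.191]]]' | python3 nudge.py
python3 - <<'E'
from h import *
c=np.array([622.9,-243.8,108.6])+F@np.array([-59,0,11.7])
print(*delta(c+F@np.array([0,0,72]),tool(F)))
E
```

```text
clock: 14.25
eef_pos: [504.5, -295.6, 180.4]
eef_rot: [2.735, -0.086, 0.77]
wrist_force: [0.8, 1.2, 0.3]
finger_gap: 21.9
finger_force: 50.0
[ 78.1 -60.4  27.4] [-0.235  0.136 -0.396]
```

In the tool's units: 78.1 mm / 250 = 0.3124, -60.4 mm / 250 = -0.2416, -0.396 rad / 3.1416 = -0.1261.

```bash
echo '[[[0.08,-0.06,0.028],[-0.0191,0.0108,-0.0318]],[[0.16,-0.12,0.056],[-0.0382,0.0216,-0.0637]],[[0.24,-0.18,0.084],[-0.0573,0.0325,-0.0955]],[[0.3124,-0.2416,0.1096],[-0.0748,0.0433,-0.1261]],[[0.3124,-0.2416,0.1096],[-0.0748,0.0433,-0.1261]]]' | python3 nudge.py
echo '[[[0,0,0.04],[0,0,0]],[[0,0,0.08],[0,0,0]],[[0,0,0.12],[0,0,0]],[[0,0,0.14],[0,0,0]],[[0,0,0.14],[0,0,0]]]' | python3 nudge.py
echo '[[[0,0,0],[0,0,0]],[[0,0,0],[0,0,0]],[[0,0,0],[0,0,0]]]' | python3 nudge.py
python3 - <<'E'
from h import *
c=np.array([622.9,-243.8,108.6])+F@np.array([-59,0,11.7])
print(*delta(c+F@np.array([0,0,-8]),tool(F)),(tool(F).T@telemetry.read_state()["wrist_force"]).round(1))
for n in("scene","top"):
    p,d=eyes.camera(n); cv2.imwrite(f"pics/{n}5.png",p[:,:,::-1])
a=cv2.imread("pics/scene5.png")[140:270,300:430];b=cv2.imread("pics/top5.png")[110:240,270:400]
cv2.imwrite("pics/c5.png",np.hstack([cv2.resize(a,None,fx=3.05,fy=3.05,interpolation=2),cv2.resize(b,None,fx=3.05,fy=3.05,interpolation=2)]))
E
```

```text
clock: 14.75
eef_pos: [531.5, -205.2, 135.0]
eef_rot: [2.486, -0.002, 1.179]
wrist_force: [0.3, -0.3, -0.5]
finger_gap: 22.0
finger_force: 50.0
clock: 15.25
eef_pos: [552.3, -215.8, 107.5]
eef_rot: [2.486, -0.003, 1.174]
wrist_force: [-0.5, 0.3, -1.1]
finger_gap: 21.7
finger_force: 50.0
clock: 15.55
eef_pos: [552.3, -215.5, 108.8]
eef_rot: [2.484, -0.003, 1.175]
wrist_force: [-0.7, 0.1, -1.5]
finger_gap: 21.7
finger_force: 50.0
[ 0.8  1.1 43.3] [-0.005  0.001 -0.005] [-0.2 -1.5  0.8]
```

View pics/c5.png

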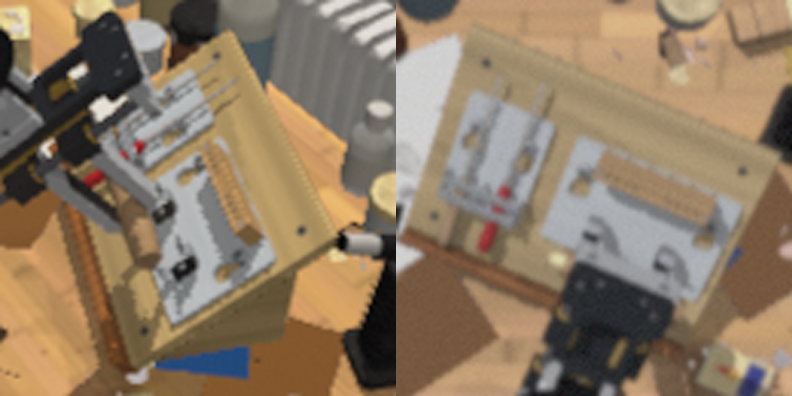

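```bash
python3 - <<'E'
from h import *
s=telemetry.read_state(); R=Ro.from_euler("xyz",s["eef_rot"]).as_matrix()
E=[s["eef_pos"]+R@np.array([k*52,0,-8]) for k in(1,-1)]
for n in("scene","top"): print(n,"handle ends (left,right)",proj(n,E).round(1).tolist())
O=np.array([622.9,-243.8,108.6])-F@np.array([39,0,8.8])
q=np.array([[-20,k,z] for z in (6,20,37) for k in (29,-29)]); print(proj("scene",O+q@F.T).round(1).tolist(), proj("top",O+q@F.T).round(1).tolist())
E
```

```text
scene handle ends (left,right) [[337.7, 192.1], [349.0, 225.5]]
top handle ends (left,right) [[319.2, 193.7], [362.8, 212.7]]
[[354.1, 209.9], [360.9, 228.1], [350.8, 207.2], [357.5, 225.5], [346.8, 204.0], [353.4, 222.3]] [[334.2, 184.6], [357.4, 194.6], [332.9, 187.6], [356.4, 197.8], [331.3, 191.4], [355.1, 201.7]]
```

Both checks agree within 1–2 px, so I'll approach and press in.

Careful with the scale: shifts go in shares of 250 mm and turns go in shares of pi rad. That gives: 24 mm / 250 = 0.096, 18 mm / 250 = 0.072, -0.005 rad / 3.1416 = -0.0016.

```bash
echo '[[[0.0032,0.0044,0.04],[-0.0016,0,-0.0016]],[[0.0032,0.0044,0.072],[-0.0016,0,-0.0016]],[[0.0032,0.0044,0.096],[-0.0016,0,-0.0016]],[[0.0032,0.0044,0.096],[-0.0016,0,-0.0016]]]' | python3 nudge.py
echo '[[[0,0,0.012],[0,0,0]],[[0,0,0.024],[0,0,0]],[[0,0,0.032],[0,0,0]],[[0,0,0.032],[0,0,0]]]' | python3 nudge.py
cat > st.py <<'E'
from h import *
c=np.array([622.9,-243.8,108.6])+F@np.array([-59,0,11.7])
print(*delta(c+F@np.array([0,0,-8]),tool(F)),(tool(F).T@telemetry.read_state()["wrist_force"]).round(1))
E
python3 st.py
```

```text
clock: 16.05
eef_pos: [566.9, -220.6, 88.9]
eef_rot: [2.481, 0.0, 1.179]
wrist_force: [0.8, -0.1, -0.8]
finger_gap: 21.8
finger_force: 50.0
clock: 16.45
eef_pos: [571.6, -222.6, 84.0]
eef_rot: [2.479, 0.001, 1.179]
wrist_force: [0.4, -0.4, -0.2]
finger_gap: 22.1
finger_force: 50.0
[-0.1 -0.1 11.1] [-0.001  0.001 -0.   ] [-0.2  0.2  0.5]
```

In the tool's units: 4.5 mm / 250 = 0.018, 3 mm / 250 = 0.012.

```bash
echo '[[[0,0,0.006],[0,0,0]],[[0,0,0.012],[0,0,0]],[[0,0,0.018],[0,0,0]],[[0,0,0.018],[0,0,0]]]' | python3 nudge.py; python3 st.py
echo '[[[0,0,0.006],[0,0,0]],[[0,0,0.012],[0,0,0]],[[0,0,0.016],[0,0,0]],[[0,0,0.016],[0,0,0]]]' | python3 nudge.py; python3 st.py
```

```text
clock: 16.85
eef_pos: [574.2, -223.6, 80.3]
eef_rot: [2.479, 0.001, 1.179]
wrist_force: [2.1, -0.6, -1.2]
finger_gap: 21.9
finger_force: 50.0
[-0.1 -0.   6.5] [-0.001  0.001 -0.   ] [0.3 0.9 2.3]
clock: 17.25
eef_pos: [576.4, -224.6, 77.0]
eef_rot: [2.479, 0.001, 1.179]
wrist_force: [2.4, -1.2, -1.1]
finger_gap: 22.1
finger_force: 50.0
[-0.   0.1  2.3] [-0.001  0.001 -0.   ] [-0.2  1.4  2.5]
```

In the tool's units: 3 mm / 250 = 0.012, 2 mm / 250 = 0.008.

```bash
echo '[[[0,0,0.004],[0,0,0]],[[0,0,0.008],[0,0,0]],[[0,0,0.012],[0,0,0]],[[0,0,0.012],[0,0,0]]]' | python3 nudge.py; python3 st.py
```

```text
clock: 17.65
eef_pos: [577.8, -225.2, 75.2]
eef_rot: [2.479, 0.0, 1.179]
wrist_force: [-9.1, 3.9, 10.4]
finger_gap: 21.6
finger_force: 50.0
[-0.  0.  0.] [-0.001  0.001 -0.   ] [  0.1  -1.4 -14.3]
```

In the tool's units: 1 mm / 250 = 0.004, 0.5 mm / 250 = 0.002.

```bash
echo '[[[0,0,0.002],[0,0,0]],[[0,0,0.004],[0,0,0]],[[0,0,0.004],[0,0,0]]]' | python3 nudge.py; python3 st.py
```

```text
clock: 17.95
eef_pos: [578.0, -225.3, 75.0]
eef_rot: [2.479, 0.0, 1.179]
wrist_force: [-27.3, 9.4, 26.4]
finger_gap: 22.0
finger_force: 50.0
[-0.  -0.  -0.2] [-0.001  0.001 -0.   ] [ -1.7  -6.5 -38.6]
```

Rigid seat: 38 N with only 0.2 mm of travel. I'll relieve the force, open the fingers, back away and look.

In the tool's units: -1.3 mm / 250 = -0.0052.

```bash
echo '[[[0,0,-0.0052],[0,0,0]],[[0,0,-0.0052],[0,0,0]]]' | python3 nudge.py
echo '[[[0,0,0],[0,0,0]],[[0,0,0],[0,0,0]],[[0,0,0],[0,0,0]],[[0,0,0],[0,0,0]],[[0,0,0],[0,0,0]]]' | python3 nudge.py 42
echo '[[[0,0,-0.02],[0,0,0]],[[0,0,-0.06],[0,0,0]],[[0,0,-0.16],[0,0,0]],[[0,0,-0.32],[0,0,0]],[[0,0,-0.5],[0,0,0]]]' | python3 nudge.py
echo '[[[-0.12,-0.12,-0.08],[0,0,0]],[[-0.24,-0.24,-0.16],[0,0,0]],[[-0.36,-0.36,-0.16],[0,0,0]],[[-0.4,-0.4,-0.16],[0,0,0]],[[-0.4,-0.4,-0.16],[0,0,0]]]' | python3 nudge.py
python3 - <<'E'
from h import *
for n in("scene","top"):
    p,d=eyes.camera(n); cv2.imwrite(f"pics/{n}6.png",p[:,:,::-1])
a=cv2.imread("pics/scene6.png")[140:270,300:430];b=cv2.imread("pics/top6.png")[110:240,270:400]
cv2.imwrite("pics/c6.png",np.hstack([cv2.resize(a,None,fx=3.05,fy=3.05,interpolation=2),cv2.resize(b,None,fx=3.05,fy=3.05,interpolation=2)]))
O=np.array([622.9,-243.8,108.6])-F@np.array([39,0,8.8])
q=np.array([[-20,k,20.5] for k in (52,-52)])
for n in("scene","top"): print(n,proj(n,O+q@F.T).round(1).tolist())
E
```

```text
clock: 18.15
eef_pos: [577.8, -225.2, 75.3]
eef_rot: [2.479, 0.001, 1.179]
wrist_force: [-6.4, 1.9, 7.9]
finger_gap: 22.0
finger_force: 50.0
clock: 18.65
eef_pos: [577.8, -225.2, 74.9]
eef_rot: [2.479, 0.0, 1.179]
wrist_force: [0.6, 1.0, -0.9]
finger_gap: 42.0
finger_force: 0.0
clock: 19.15
eef_pos: [505.3, -195.2, 174.2]
eef_rot: [2.481, 0.001, 1.179]
wrist_force: [0.7, 0.2, 0.5]
finger_gap: 42.3
finger_force: 0.0
clock: 19.65
eef_pos: [370.9, -249.1, 143.2]
eef_rot: [2.48, 0.0, 1.176]
wrist_force: [0.4, 0.1, 0.4]
finger_gap: 41.9
finger_force: 0.0
scene [[348.2, 200.3], [360.2, 233.2]]
top [[323.6, 183.7], [365.7, 201.9]]
```

View pics/c6.png

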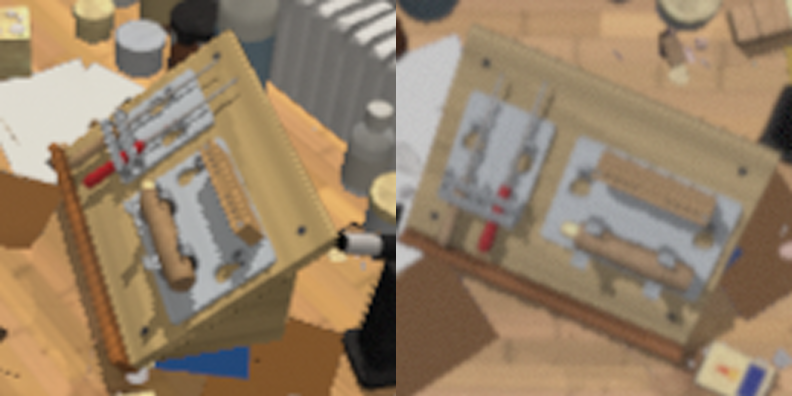

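The handle lies in both clips. Its ends are at scene (348.2,200.3) and (359.7,233.4), and the prediction was (348.2,200.3) and (360.2,233.2). The plate hasn't moved and the matchbox is in place.

```bash
echo '[[[0,0,0],[0,0,0]],[[0,0,0],[0,0,0]]]' | python3 nudge.py; python3 -c "
from cell import manip, eyes, telemetry, sign_off
print(sign_off())"
```

```text
clock: 19.95
eef_pos: [373.7, -248.3, 144.1]
eef_rot: [2.479, 0.001, 1.18]
wrist_force: [0.5, -0.3, 0.4]
finger_gap: 42.0
finger_force: 0.0
the job is handed in; nothing more can be done
None
```

The plate hangs locked on both screws and the handle is snapped home in both clips by my force and camera checks; I let go and handed the job in at about 20 s, but sign-off returned no verdict.

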